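# Set the check gauges in the three-bay test reader

### The job

Set the test reader's three check gauges: one is not far enough in its bay, one is too far in, and one lies loose on the bench and belongs in the empty bay. Slide each gauge until the dark line across its blade is level with the front face of its bay, so that the three handles stand in an even row. Keep the gauges flat on the bench all the time (slide the loose one round the clutter, do not lift it) and leave everything else where it is.

Things in the scene. Friction and masses are not known exactly. Their poses are not given: they have to be found in the camera images.
- reader: Three-bay test reader, fixed: grey console 75 mm high behind and beside three white bays. Origin on the bench under the middle of the bays' front faces; x points into the reader (away from the fronts), y to its left. The console fills x 0 to 191, y -131 to 131 mm.
- bay_1: One of the three white bays, 78 mm wide, 134 deep, 50 high, side by side at 80 mm pitch, in any order. Origin on the bench at the middle of the flat front face; x points straight into the slot. The slot lies at bench level, 40 mm wide, 9 high, 122 deep, open to the front. At the start gauge_1 is partly in it.
- bay_2: One of the three white bays, 78 mm wide, 134 deep, 50 high, side by side at 80 mm pitch, in any order. Origin on the bench at the middle of the flat front face; x points straight into the slot. The slot lies at bench level, 40 mm wide, 9 high, 122 deep, open to the front. At the start gauge_2 is partly in it.
- bay_3: One of the three white bays, 78 mm wide, 134 deep, 50 high, side by side at 80 mm pitch, in any order. Origin on the bench at the middle of the flat front face; x points straight into the slot. The slot lies at bench level, 40 mm wide, 9 high, 122 deep, open to the front. It is empty at the start.
- gauge_1: Flat check gauge, 120 mm long, 34 wide, about 0.2 kg: steel blade 5 mm thick with rounded tip corners and, at the tail, a grey handle block 18 mm long, 34 wide, 26 high. Origin at mid-length on the underside; x points to the tip (tip at x +60, handle from x -60 to -42 mm). It starts in bay_1, not far enough in.
- gauge_1_line (a point): Middle of the dark line across the top of gauge_1's blade, 45 mm behind the tip (15 mm ahead of the gauge's origin), 5 mm above the underside.
- gauge_1_handle (a point): Centre of gauge_1's handle block (51 mm behind the gauge's origin, 13 mm up).
- gauge_2: Flat check gauge, 120 mm long, 34 wide, about 0.2 kg: steel blade 5 mm thick with rounded tip corners and, at the tail, a grey handle block 18 mm long, 34 wide, 26 high. Origin at mid-length on the underside; x points to the tip (tip at x +60, handle from x -60 to -42 mm). It starts in bay_2, too far in.
- gauge_2_line (a point): Middle of the dark line across the top of gauge_2's blade, 45 mm behind the tip (15 mm ahead of the gauge's origin), 5 mm above the underside.
- gauge_2_handle (a point): Centre of gauge_2's handle block (51 mm behind the gauge's origin, 13 mm up).
- gauge_3: Flat check gauge, 120 mm long, 34 wide, about 0.2 kg: steel blade 5 mm thick with rounded tip corners and, at the tail, a grey handle block 18 mm long, 34 wide, 26 high. Origin at mid-length on the underside; x points to the tip (tip at x +60, handle from x -60 to -42 mm). It starts loose to the left or right of the bays, slanted up to 75 degrees, tip away from the robot.
- gauge_3_line (a point): Middle of the dark line across the top of gauge_3's blade, 45 mm behind the tip (15 mm ahead of the gauge's origin), 5 mm above the underside.
- gauge_3_handle (a point): Centre of gauge_3's handle block (51 mm behind the gauge's origin, 13 mm up).
- label_roll: Bystander: roll of white labels standing on its end, 56 mm across, 36 high; origin at the centre of its underside.
- sample_cup: Bystander: white sample cup with screw lid, 54 mm across, 46 high; origin at the centre of its underside.
- kit_box: Bystander: brown carton, 100 (x) by 64 (y) by 42 mm high; origin at the centre of its underside.
- tube_rack: Bystander: white tube rack, 78 (x) by 165 (y) by 40 mm, with capped tubes up to 99 mm high; origin at the centre of its underside.
- phone: Bystander: phone lying flat, 75 (x) by 152 (y) by 9 mm; origin at the centre of its underside.
- vial: Bystander: brown glass vial, 28 mm across, 46 high; origin at the centre of its underside.
There are look-alikes about, which are no part of the job. Leave any brown or turquoise look-alike of the gauge_2 alone.

How it is judged:
At the end, for the whole second after the job is handed in: Each of gauge_1, gauge_2, gauge_3 lies at rest in bay_1, bay_2, bay_3 respectively, flat, with its line within 5 mm of the bay's front face (along the slot), within 6 mm of the slot's middle and within 0.12 rad of its direction (x of gauge_1_line in the frame of bay_1 between -0.005 and 0.005 m and y of gauge_1_line in the frame of bay_1 between -0.006 and 0.006 m and z of gauge_1_line in the frame of bay_1 below 0.009 m and angle between the x axis of gauge_1 and the x axis of bay_1, either way round below 0.12 rad and linear speed of each of gauge_1, gauge_2, gauge_3 below 0.02 m/s and x of gauge_2_line in the frame of bay_2 between -0.005 and 0.005 m and y of gauge_2_line in the frame of bay_2 between -0.006 and 0.006 m and z of gauge_2_line in the frame of bay_2 below 0.009 m and angle between the x axis of gauge_2 and the x axis of bay_2, either way round below 0.12 rad and x of gauge_3_line in the frame of bay_3 between -0.005 and 0.005 m and y of gauge_3_line in the frame of bay_3 between -0.006 and 0.006 m and z of gauge_3_line in the frame of bay_3 below 0.009 m and angle between the x axis of gauge_3 and the x axis of bay_3, either way round below 0.12 rad); the robot touches nothing.
It fails at once if a gauge is lifted off the bench (its middle more than 15 mm up) (height (world z) of any of gauge_1, gauge_2, gauge_3 above 0.015 m).
It fails at once if a bystander is shifted by more than 25 mm (distance of any of label_roll, sample_cup, kit_box, tube_rack, phone, vial from where it was at the start of the episode above 0.025 m).
It also fails if it takes over 72 s, if anything falls off the work surface, if the arm or the gripper's body presses on something with over 40 N, if the wrist force passes 120 N, or if a joint passes its speed limit or range.

### The arm

A 7-joint arm with a two-finger parallel gripper is mounted at the origin on the work surface. World frame = base frame: x ahead of the robot, y to its left, z up, the work surface at z = 0. Lengths are in m, angles in rad, forces in N, time in s.
With the tool pointing down it reaches from about 0.4 to 0.85 m from the base axis. Payload 10.4 kg.
Tool frame: the origin (TCP) lies at the very end of the fingers, on their centre line; the grasp point (between the pads) lies 19 mm behind it; z points along the fingers, y is the line along which they close (so a half turn about z gives the same grasp; the last joint's range is limited). The gripper opens to 87 mm and grips with 3 to 60 N. Pads are 19 mm wide; open, the fingers measure 117 mm over their backs; the gripper's body (75 mm by 190 mm) begins 51 mm behind the grasp point.
Start: joints at [-1.249, 0.332, -0.065, 1.46, 0.022, 1.35, -0.088], TCP at [0.211, 0.588, 0.223] pointing down, gripper open.
Joint ranges: [-2.6, 2.6], [-0.5, 2.12], [-1.47, 1.34], [0.16, 2.42], [-1.27, 4.41], [0.06, 2.06], [-2.6, 2.6]. Speed limits (rad/s): [2.22, 2.22, 2.79, 2.79, 3.14, 3.14, 3.14].

### API

Orientations are given as a unit quaternion [x, y, z, w].
In Python, from bench import * gives the robot as it stands.
- The arm moves only by the tool carry_out, never from a script. Its argument "deltas" is a list of rows, each an object with "hand": the finger opening in mm, from 0 to 87; "dp": the shift along the tool's x, y, z each as a share of 250 mm, from -1 to 1, a list of three; "spin": the turn about the tool's z as a share of pi rad, from -1 to 1. In form: [{"hand": hand, "dp": [dx, dy, dz], "spin": spin}, ...]. A call has 1 to 20 rows; each row is the pose to reach, as a shift and turn from the pose commanded when the call began, along the tool's axes at that moment, turning the shorter way round; what a row does not reach only later rows make up. A row lasts 1/10 s, in which the tool goes at most 50 mm and 8.59 degrees, less where a joint would pass 70% of its speed; a pose out of reach is approached as far as the arm can. A call with a number of a shift or a turn outside -1 to 1 is refused whole. A call with a gripper value outside its range is refused whole. The fingers move at their own pace and stop on an object; "force" is the grip in N (left out, the last holds). Time passes only in rows, so rows that repeat a pose let the fingers close. It gives the time, the measured TCP pose, the force, the opening and the grip force at its end, in the units of the state.
- read_state(): the state, without advancing time (a new reading comes with each control period).
- camera(name): name is "scene" or "top" or "wrist"; returns the picture (480x640x3 uint8, red, green, blue); there is no depth.
- get_calibration(name): a dict with "fx", "fy", "cx", "cy" (pixels), "k1" (the pictures are not rectified: a ray, as slopes to the right and down, at radius r is drawn at 1 + k1 r^2 times it, then the intrinsics apply), "R" (3x3) and "t" (3): a world point X has camera coordinates R X + t; the wrist camera has in their place "mount" (4x4, takes a point from camera to tool coordinates, whose origin is the TCP and whose axes are the flange's). Camera axes: x right, y down, z forward; pixel columns grow to the right and rows downward; lengths in m; the calibration is good to about 2 mm. A picture is of the moment at which its call begins: read the wrist's pose just before it. get_calibration takes no time and is no camera call.
- close_job(): hands the job in; it is judged then, once.
The state is a dict: "time": time; "joint_positions": joint angles; "joint_vel": joint speeds; "joint_torque": joint torques, N m; "ee_pos": TCP position; "eef_rot": TCP orientation; "ft_force": force on the tool from outside, world axes, zero at the start; "torque": the same for the moment, N m; "width": finger opening in m; "grip_force": force on a finger pad.
Only numpy, scipy, OpenCV 4.12 (cv2) and the standard library are available. Lean on these libraries where they do the work, as an engineer would, in place of code of your own. Each camera call takes 0.05 s, during which the arm holds its last target. There are 200 camera calls.

## Working session

There is one attempt and no reset: what is moved stays moved. The work goes in short steps, Python scripts to look and compute and a tool call to move; the robot and the scene stay as the last step left them, time stands still between calls to the robot, and variables do not carry over. Pictures are saved under pics/ and viewed, at most 10 in all, crops included, and the job is handed in when it is done.

Besides the shell and the picture viewer there is one more tool, called after "Request:" as name(argument=value, ...) on one line, values as JSON. carry_out: Moves the arm, as the interface text tells. Its arguments: {"type":"object","properties":{"deltas":{"type":"array","items":{"type":"object","properties":{"hand":{"type":"number"},"dp":{"type":"array","items":{"type":"number","minimum":-1,"maximum":1}},"spin":{"type":"number","minimum":-1,"maximum":1}}}},"force":{"type":"number"}},"required":["deltas"]}

```bash
ls; mkdir -p pics; python3 - <<'E'
from bench import *
import cv2
s=read_state();print({k:s[k] for k in('time','ee_pos','eef_rot','width','joint_positions')})
for n in('top','scene'):
    cv2.imwrite(f'pics/{n}0.png',camera(n)[:,:,::-1]);c=get_calibration(n);print(n,c)
print(get_calibration('wrist'))
E
```

```text
pics
{'time': 0.0, 'ee_pos': array([0.21112937, 0.58785505, 0.22177673]), 'eef_rot': array([ 1.71517214e-01,  9.85180886e-01, -6.79710448e-04, -7.59575244e-05]), 'width': 0.08707910656488406, 'joint_positions': array([-1.24861662,  0.3328323 , -0.06469338,  1.4609453 ,  0.02161802,
        1.34987895, -0.08847815])}
top {'fx': 525.5637220051418, 'fy': 525.5637220051418, 'cx': 316.98951925463473, 'cy': 236.20819535665336, 'k1': -0.04600856897929621, 'R': array([[-0.01230769, -0.99989829,  0.00720654],
       [-0.99023357,  0.01118714, -0.13896882],
       [ 0.13887407, -0.00884655, -0.99027053]]), 't': array([-0.04138095,  0.55213881,  0.93892665])}
scene {'fx': 512.1656455617642, 'fy': 512.1656455617642, 'cx': 315.42337040375696, 'cy': 243.07411924357143, 'k1': 0.047616380252153166, 'R': array([[-0.41074804,  0.9114349 , -0.02392634],
       [ 0.61492972,  0.25755874, -0.74533545],
       [-0.67316231, -0.32085809, -0.66626015]]), 't': array([ 0.25086939, -0.27027596,  1.37245611])}
{'fx': 371.4157992444028, 'fy': 371.4157992444028, 'cx': 326.6578812173172, 'cy': 241.84323959264697, 'k1': 0.01121411311879139, 'mount': array([[ 1.29881712e-03, -9.69897407e-01, -2.43510437e-01,
         6.63296055e-02],
       [ 9.99998260e-01,  1.58576191e-03, -9.82346030e-04,
        -1.19762401e-03],
       [ 1.33892444e-03, -2.43508738e-01,  9.69897779e-01,
        -1.62337634e-01],
       [ 0.00000000e+00,  0.00000000e+00,  0.00000000e+00,
         1.00000000e+00]])}
```

View pics/top0.png

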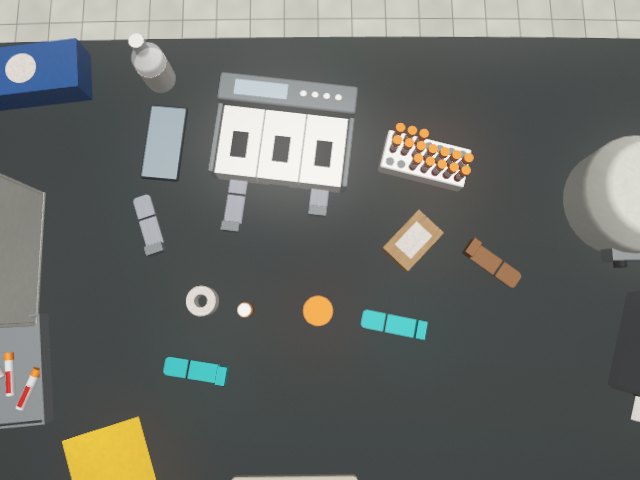

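View pics/scene0.png

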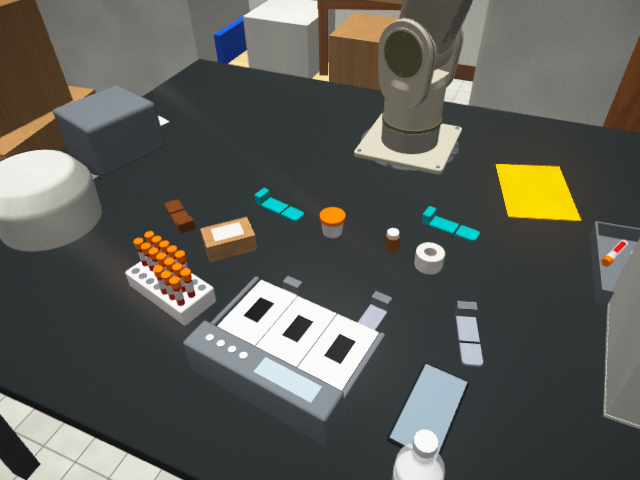

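The top view shows bay_1 on the left with its gauge sticking out (handle near 232,224). Bay_3 is the empty middle one. Bay_2 is on the right with its gauge too deep (handle near 318,208). The loose gauge_3 lies on the left, tip near (143,197) and handle near (153,248).

```bash
cat > h.py <<'E'
from bench import *
import cv2, numpy as np
from scipy.spatial.transform import Rotation as Ro
def ext(n,s=None):
    c=get_calibration(n)
    if n=='wrist':
        M=np.array(c['mount']);T=np.eye(4);T[:3,:3]=Ro.from_quat(s['eef_rot']).as_matrix();T[:3,3]=s['ee_pos']
        E=np.linalg.inv(T@M);return c,E[:3,:3],E[:3,3]
    return c,np.array(c['R']),np.array(c['t'])
def pix2w(n,uv,z,s=None):
    c,R,t=ext(n,s);d=np.array([(uv[0]-c['cx'])/c['fx'],(uv[1]-c['cy'])/c['fy']]);p=d.copy()
    for _ in range(20):p=d/(1+c['k1']*(p@p))
    r=R.T@np.r_[p,1];o=-R.T@t;return o+r*(z-o[2])/r[2]
def w2pix(n,X,s=None):
    c,R,t=ext(n,s);q=R@np.array(X,float)+t;p=q[:2]/q[2];p=p*(1+c['k1']*(p@p));return np.array([p[0]*c['fx']+c['cx'],p[1]*c['fy']+c['cy']])
def crop(im,x0,y0,w,h,k,fn):
    cv2.imwrite(fn,cv2.resize(im[y0:y0+h,x0:x0+w],None,fx=k,fy=k,interpolation=cv2.INTER_CUBIC))
E
python3 - <<'E'
from h import *
im=cv2.imread('pics/top0.png');crop(im,120,90,240,176,3.3333,'pics/c0.png')
print(-ext('top')[1].T@ext('top')[2])
for n,u,z in[('front L',(215,178),.05),('front R',(345,190),.05),('g3tip',(143,197),.005),('g3tail',(153,250),.026),('h1',(232,224),.026),('h2',(318,208),.026),('roll',(202,300),.036),('vial',(245,310),.046),('phone',(164,143),.009)]:print(n,pix2w('top',u,z).round(3))
E
```

```text
[ 0.41584451 -0.03924733  1.00681969]
front L [0.662 0.141 0.05 ]
front R [ 0.636 -0.101  0.05 ]
g3tip [0.637 0.29  0.005]
g3tail [0.531 0.261 0.026]
h1 [0.579 0.112 0.026]
h2 [ 0.607 -0.051  0.026]
roll [0.436 0.165 0.036]
vial [0.417 0.084 0.046]
phone [0.745 0.251 0.009]
```

View pics/c0.png

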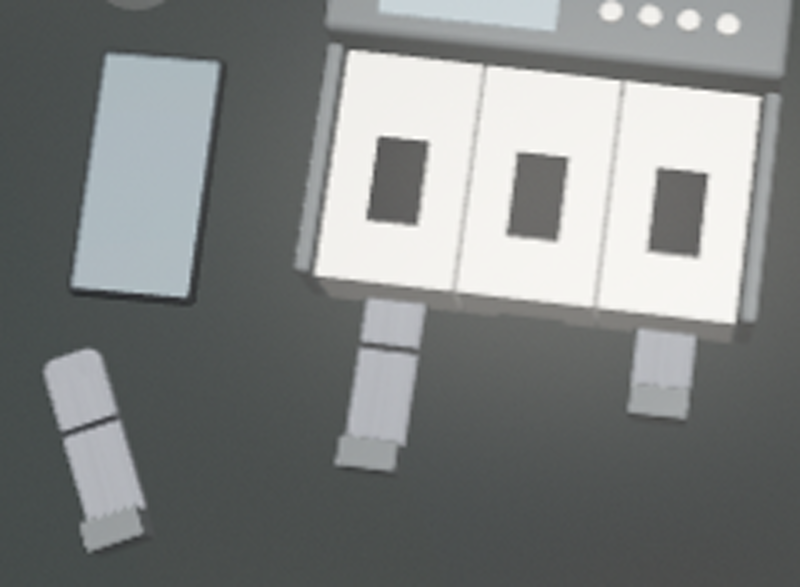

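The crop shows these points, in crop pixels:
- The bays' front top edge runs (315,276)–(738,323).
- Gauge_1's line runs (360,345)–(418,351), and its handle top is centred near (367,454).
- Gauge_2's handle top is centred near (658,401).
- Gauge_3's line runs (64,432)–(118,416), and its handle top is centred near (112,530).

```bash
cat > m.py <<'E'
from h import *
f=lambda p,z:pix2w('top',((p[0]+.5)/3.3333-.5+120,(p[1]+.5)/3.3333-.5+90),z)
A={k:f(p,.05) for k,p in dict(FL=(315,276),FR=(738,323),BL=(347,48),BR=(762,97)).items()}
for k in A:print(k,A[k].round(4))
print('len',np.linalg.norm(A['FL']-A['FR']),np.linalg.norm(A['FL']-A['BL']),np.linalg.norm(A['FR']-A['BR']))
d=A['FL']-A['FR'];yaw=np.arctan2(-d[0],d[1]);d2=A['BL']-A['BR'];print('yaw',yaw,np.arctan2(-d2[0],d2[1]), [np.arctan2(*(A[a]-A[b])[[1,0]]) for a,b in(('BL','FL'),('BR','FR'))])
o=(A['FL']+A['FR'])/2;o[2]=0;yaw=.108
print('origin',o)
X=np.array([np.cos(yaw),np.sin(yaw),0]);Y=np.array([-X[1],X[0],0])
loc=lambda p:((p-o)@X,(p-o)@Y)
for n,p,z in[('l1a',(360,345),.005),('l1b',(418,351),.005),('h1',(367.5,453.5),.026),('h2',(658.5,401),.026),('l3a',(64,432),.005),('l3b',(118,416),.005),('h3',(113,531),.026),('tip3',(72,352),.005)]:
    w=f(p,z);print(n,w.round(4),np.round(loc(w),4))
E
python3 m.py
```

```text
FL [0.6727 0.1433 0.05  ]
FR [ 0.643  -0.0938  0.05  ]
BL [0.8072 0.1273 0.05  ]
BR [ 0.7751 -0.1101  0.05  ]
len 0.23892260241337582 0.1353728873923808 0.13311139258412172
yaw -0.12468837552858446 -0.13411761756234739 [np.float64(-0.11800070145569307), np.float64(-0.12254567503281853)]
origin [0.65787548 0.02471897 0.        ]
l1a [0.643  0.1248 0.005 ] [-0.004   0.1011]
l1b [0.639  0.0908 0.005 ] [-0.0116  0.0678]
h1 [0.5753 0.1163 0.026 ] [-0.0722  0.1   ]
h2 [ 0.6037 -0.049   0.026 ] [-0.0618 -0.0675]
l3a [0.5934 0.2969 0.005 ] [-0.0347  0.2775]
l3b [0.6025 0.2655 0.005 ] [-0.0291  0.2454]
h3 [0.5326 0.2599 0.026 ] [-0.0991  0.2473]
tip3 [0.6409 0.2939 0.005 ] [0.0122 0.2694]
```

```bash
cat >> h.py <<'E'
O=np.array([.6579,.0247,0]);YAW=-.124
BX=np.array([np.cos(YAW),np.sin(YAW),0]);BY=np.array([-BX[1],BX[0],0])
def loc(p):return np.round([(np.array(p)-O)@BX,(np.array(p)-O)@BY],4)
def wld(x,y,z=0):return O+x*BX+y*BY+np.r_[0,0,z]
def go(p,yaw,s=None):
    "dp, spin from the present pose to TCP p with tool y along gauge's +y of yaw"
    s=s or read_state();R=Ro.from_quat(s['eef_rot']).as_matrix();d=R.T@(np.array(p)-s['ee_pos'])/.25
    a=np.arctan2(R[1,1],R[0,1]);t=(yaw+np.pi/2-a+np.pi/2)%np.pi-np.pi/2
    print('dp',d.round(4),'spin',round(-t/np.pi,4))
E
python3 - <<'E'
from h import *
h1=np.r_[.5753,.1163,0];print(loc(h1),loc((.6037,-.049,0)))
for z in(.2,.06,.004):go(h1+[0,0,z],YAW)
for u in[(380,170),(467,187)]:print(loc(pix2w('top',u,.04)))
print('cap',loc(pix2w('top',(416,170),.08)),'box',loc(pix2w('top',(385,240),.042)))
E
```

```text
[-0.0933  0.0807] [-0.0447 -0.0798]
dp [-2.0084 -1.2829  0.0891] spin -0.0703
dp [-2.0083 -1.2822  0.6491] spin -0.0703
dp [-2.0083 -1.2819  0.8731] spin -0.0703
[ 0.0427 -0.1898]
[ 0.0288 -0.3571]
cap [ 0.0389 -0.251 ] box [-0.0898 -0.2114]
```

Request:
carry_out(deltas=[{"hand": 60,"dp": [-1,-0.64,0],"spin": 0},{"hand": 60,"dp": [-1,-0.64,0],"spin": 0},{"hand": 60,"dp": [-1,-0.64,0],"spin": 0},{"hand": 60,"dp": [-1,-0.64,0],"spin": 0},{"hand": 60,"dp": [-1,-0.64,0],"spin": 0},{"hand": 60,"dp": [-1,-0.64,0],"spin": 0},{"hand": 60,"dp": [-1,-0.64,0],"spin": 0},{"hand": 60,"dp": [-1,-0.64,0],"spin": 0},{"hand": 60,"dp": [-1,-0.64,0],"spin": 0},{"hand": 60,"dp": [-1,-0.64,0],"spin": 0}], force=15)

```text
time: 1.1
ee_pos: [0.3913, 0.3544, 0.2223]
eef_rot: [0.17, 0.985, -0.0, -0.0]
ft_force: [0.3, 0.1, -0.1]
width: 0.0603
grip_force: 0.0
```

Request:
carry_out(deltas=[{"hand": 60,"dp": [-0.98,-0.64,0],"spin": -0.07},{"hand": 60,"dp": [-0.98,-0.64,0],"spin": -0.07},{"hand": 60,"dp": [-0.98,-0.64,0],"spin": -0.07},{"hand": 60,"dp": [-0.98,-0.64,0],"spin": -0.07},{"hand": 60,"dp": [-0.98,-0.64,0],"spin": -0.07},{"hand": 60,"dp": [-0.98,-0.64,0],"spin": -0.07},{"hand": 60,"dp": [-0.98,-0.64,0],"spin": -0.07},{"hand": 60,"dp": [-0.98,-0.64,0],"spin": -0.07},{"hand": 60,"dp": [-0.98,-0.64,0],"spin": -0.07},{"hand": 60,"dp": [-0.98,-0.64,0],"spin": -0.07}])

```text
time: 2.1
ee_pos: [0.5683, 0.1218, 0.2225]
eef_rot: [0.061, 0.998, 0.0, -0.0]
ft_force: [-1.4, -0.3, -0.1]
width: 0.0602
grip_force: 0.0
```

```bash
python3 - <<'E'
from h import *
s=read_state();print(s['time'],s['ee_pos'],s['width'],s['joint_positions'])
im=camera('wrist')[:,:,::-1];cv2.imwrite('pics/w0.png',im);print(s['eef_rot'])
np.save('w0.npy',np.r_[s['ee_pos'],s['eef_rot']])
for z in(.06,.004):go((.5753,.1163,z),YAW)
E
```

```text
2.1 [0.56827352 0.1218264  0.22248861] 0.06016349490632513 [-0.56447607  0.2356999   0.32618707  1.598991   -0.07809353  1.31978199
  1.22182651]
[ 6.08171901e-02  9.98148850e-01  3.33071797e-04 -1.77920286e-04]
dp [-0.0302 -0.0177  0.6502] spin 0.0006
dp [-0.0303 -0.0178  0.8742] spin 0.0006
```

View pics/w0.png

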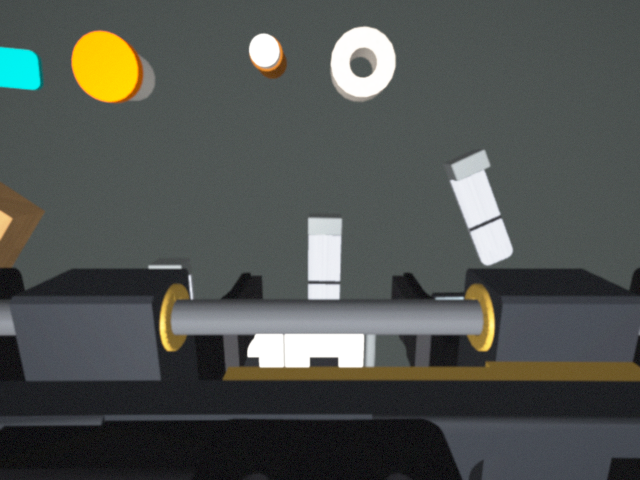

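The wrist view shows gauge_1 between the fingers with its handle at about (308–342, 217–235) and its line near (324,283). The loose gauge_3 has its handle near (470,165) and its line near (485,224). The roll and vial are behind them.

```bash
python3 - <<'E'
from h import *
a=np.load('w0.npy');s=dict(ee_pos=a[:3],eef_rot=a[3:])
for n,x,z in[('tailbot',-.1023,0),('tailtop',-.1023,.026),('headtop',-.0843,.026),('line',-.027,.005)]:print(n,w2pix('wrist',wld(x,.0807,z),s).round(1))
print('line1',loc(pix2w('wrist',(324,283),.005,s)))
for n,p,z in[('l3a',(470,231),.005),('l3b',(501,216),.005),('roll',(362,62),.036),('vial',(264,50),.046)]:
    w=pix2w('wrist',p,z,s);print(n,w.round(4),loc(w))
E
```

```text
tailbot [323.6 213. ]
tailtop [323.4 217.4]
headtop [323.3 235.3]
line [323.4 282.5]
line1 [-0.0264  0.0813]
l3a [0.6028 0.2671 0.005 ] [-0.0846  0.2337]
l3b [0.5908 0.2992 0.005 ] [-0.1006  0.2641]
roll [0.4339 0.1674 0.036 ] [-0.24    0.1139]
vial [0.417  0.0863 0.046 ] [-0.2467  0.0314]
```

Request:
carry_out(deltas=[{"hand": 60,"dp": [-0.03,-0.018,0.4],"spin": 0},{"hand": 60,"dp": [-0.03,-0.018,0.6],"spin": 0},{"hand": 60,"dp": [-0.03,-0.018,0.7],"spin": 0},{"hand": 60,"dp": [-0.03,-0.018,0.8],"spin": 0},{"hand": 60,"dp": [-0.03,-0.018,0.85],"spin": 0},{"hand": 60,"dp": [-0.03,-0.018,0.87],"spin": 0},{"hand": 60,"dp": [-0.03,-0.018,0.87],"spin": 0},{"hand": 60,"dp": [-0.03,-0.018,0.87],"spin": 0},{"hand": 30,"dp": [-0.03,-0.018,0.87],"spin": 0},{"hand": 30,"dp": [-0.03,-0.018,0.87],"spin": 0},{"hand": 30,"dp": [-0.03,-0.018,0.87],"spin": 0},{"hand": 30,"dp": [-0.03,-0.018,0.87],"spin": 0},{"hand": 30,"dp": [-0.03,-0.018,0.87],"spin": 0},{"hand": 30,"dp": [-0.03,-0.018,0.87],"spin": 0}], force=15)

```text
time: 3.55
ee_pos: [0.576, 0.1149, 0.0054]
eef_rot: [0.062, 0.998, 0.0, 0.0]
ft_force: [-1.6, 1.9, 3.4]
width: 0.0341
grip_force: 15.0
```

Request:
carry_out(deltas=[{"hand": 30,"dp": [-0.03,0,0],"spin": 0},{"hand": 30,"dp": [-0.06,0,0],"spin": 0},{"hand": 30,"dp": [-0.09,0,0],"spin": 0},{"hand": 30,"dp": [-0.108,0,0],"spin": 0},{"hand": 30,"dp": [-0.108,0,0],"spin": 0},{"hand": 30,"dp": [-0.108,0,0],"spin": 0},{"hand": 30,"dp": [-0.108,0,0],"spin": 0}])

```text
time: 4.25
ee_pos: [0.6025, 0.1112, 0.0053]
eef_rot: [0.062, 0.998, 0.0, -0.0]
ft_force: [-2.9, 1.5, 6.2]
width: 0.034
grip_force: 14.9
```

```bash
python3 - <<'E'
from h import *
s=read_state();print(s['time'],s['ee_pos'],loc(s['ee_pos']*[1,1,0]),s['width'],s['ft_force'],s['grip_force'])
go(wld(-.0445,-.0798,.12),YAW)
E
```

```text
4.25 [0.6025308  0.11116623 0.00532662] [-0.0656  0.079 ] 0.033984934251929715 [-2.88121731  1.53996723  6.24354401] 14.920230157440528
dp [-0.0848 -0.6348 -0.4589] spin -0.0002
```

Request:
carry_out(deltas=[{"hand": 60,"dp": [0,0,0],"spin": 0},{"hand": 60,"dp": [0,0,0],"spin": 0},{"hand": 60,"dp": [0,0,0],"spin": 0},{"hand": 60,"dp": [0,0,-0.2],"spin": 0},{"hand": 60,"dp": [0,0,-0.4],"spin": 0},{"hand": 60,"dp": [0,-0.1,-0.46],"spin": 0},{"hand": 60,"dp": [-0.085,-0.3,-0.46],"spin": 0},{"hand": 60,"dp": [-0.085,-0.5,-0.46],"spin": 0},{"hand": 60,"dp": [-0.085,-0.635,-0.46],"spin": 0},{"hand": 60,"dp": [-0.085,-0.635,-0.46],"spin": 0},{"hand": 60,"dp": [-0.085,-0.635,-0.46],"spin": 0},{"hand": 60,"dp": [-0.085,-0.635,-0.46],"spin": 0}])

```text
time: 5.45
ee_pos: [0.604, -0.0477, 0.1198]
eef_rot: [0.062, 0.998, 0.0, -0.0]
ft_force: [-0.6, -0.1, 0.6]
width: 0.06
grip_force: 0.0
```

```bash
python3 - <<'E'
from h import *
s=read_state();print(s['time'],s['ee_pos'],loc(s['ee_pos']*[1,1,0]),s['width'],s['ft_force'])
go(wld(-.0445,-.0798,.005),YAW)
im=camera('top')[:,:,::-1];crop(im,200,170,160,80,5,'pics/c1.png')
E
```

```text
5.45 [ 0.60403782 -0.04768756  0.1198227 ] [-0.0445 -0.0785] 0.0599907667478985 [-0.60665682 -0.0875197   0.58629803]
dp [-1.000e-04 -5.500e-03  4.593e-01] spin 0.0002
```

View pics/c1.png

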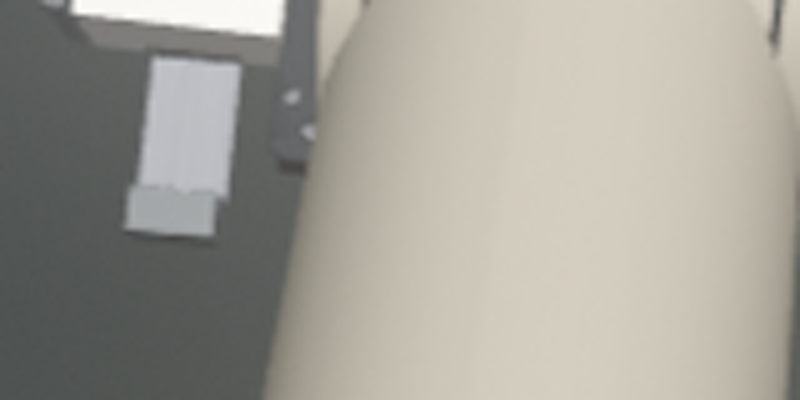

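Gauge_1 is now in, with its handle top at crop (170,211), and the line is just hidden at the bay front. Next I grip gauge_2 and pull it out about 21 mm.

Request:
carry_out(deltas=[{"hand": 60,"dp": [0,-0.005,0.2],"spin": 0},{"hand": 60,"dp": [0,-0.005,0.35],"spin": 0},{"hand": 60,"dp": [0,-0.005,0.43],"spin": 0},{"hand": 60,"dp": [0,-0.005,0.458],"spin": 0},{"hand": 60,"dp": [0,-0.005,0.458],"spin": 0},{"hand": 60,"dp": [0,-0.005,0.458],"spin": 0},{"hand": 30,"dp": [0,-0.005,0.458],"spin": 0},{"hand": 30,"dp": [0,-0.005,0.458],"spin": 0},{"hand": 30,"dp": [0,-0.005,0.458],"spin": 0},{"hand": 30,"dp": [0,-0.005,0.458],"spin": 0},{"hand": 30,"dp": [0,-0.005,0.458],"spin": 0},{"hand": 30,"dp": [0,-0.005,0.458],"spin": 0}], force=15)

```text
time: 6.7
ee_pos: [0.604, -0.0501, 0.0058]
eef_rot: [0.062, 0.998, 0.0, 0.0]
ft_force: [-1.3, 1.4, 4.5]
width: 0.0338
grip_force: 15.0
```

Request:
carry_out(deltas=[{"hand": 30,"dp": [0.03,0,0],"spin": 0},{"hand": 30,"dp": [0.06,0,0],"spin": 0},{"hand": 30,"dp": [0.086,0,0],"spin": 0},{"hand": 30,"dp": [0.086,0,0],"spin": 0},{"hand": 30,"dp": [0.086,0,0],"spin": 0},{"hand": 30,"dp": [0.086,0,0],"spin": 0},{"hand": 60,"dp": [0.086,0,0],"spin": 0},{"hand": 60,"dp": [0.086,0,0],"spin": 0},{"hand": 60,"dp": [0.086,0,0],"spin": 0},{"hand": 60,"dp": [0.086,0,-0.2],"spin": 0},{"hand": 60,"dp": [0.086,0,-0.4],"spin": 0},{"hand": 60,"dp": [0.086,0.1,-0.5],"spin": 0},{"hand": 60,"dp": [0.2,0.3,-0.5],"spin": 0},{"hand": 60,"dp": [0.25,0.5,-0.5],"spin": 0},{"hand": 60,"dp": [0.3,0.7,-0.5],"spin": 0},{"hand": 60,"dp": [0.3,0.9,-0.5],"spin": -0.045},{"hand": 60,"dp": [0.3,1,-0.5],"spin": -0.09},{"hand": 60,"dp": [0.3,1,-0.5],"spin": -0.135},{"hand": 60,"dp": [0.3,1,-0.5],"spin": -0.135},{"hand": 60,"dp": [0.3,1,-0.5],"spin": -0.135}])

```text
time: 8.7
ee_pos: [0.5605, 0.2058, 0.1303]
eef_rot: [-0.146, 0.989, -0.0, -0.0]
ft_force: [-0.4, -0.1, 0.9]
width: 0.0598
grip_force: 0.0
```

```bash
python3 - <<'E'
from h import *
s=read_state();print(s['time'],s['ee_pos'],loc(s['ee_pos']*[1,1,0]),s['width'],s['ft_force'],s['joint_positions'])
im=camera('top')[:,:,::-1];crop(im,120,170,240,120,3.3333,'pics/c2.png')
for z in(.13,.005):go((.5326,.2599,z),.30)
E
```

```text
8.7 [0.56052584 0.20583945 0.13026334] [-0.119   0.1677] 0.05980213592784424 [-0.39617099 -0.10724994  0.87164826] [-0.60010722  0.33749077  0.20947299  1.66381389 -0.07512109  1.14884185
  1.49319903]
dp [0.0445 0.2403 0.0015] spin -0.0021
dp [0.0443 0.2405 0.5015] spin -0.0021
```

View pics/c2.png

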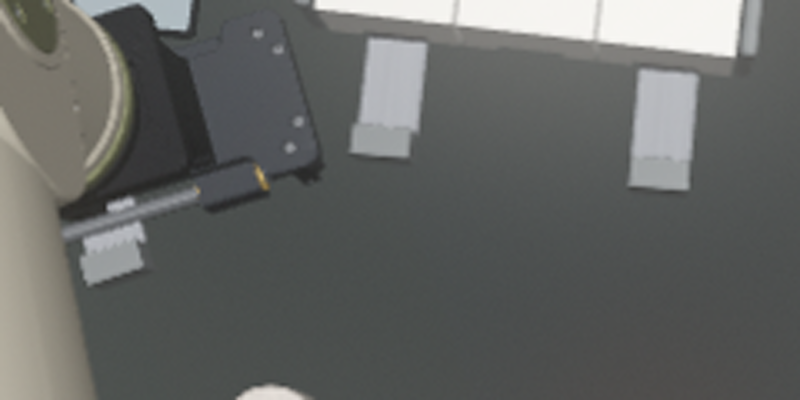

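Gauges 1 and 2 stand level, with handle tops at crop (381,141) and (660,174). Gauge_3's handle is unmoved at (113,262).

Request:
carry_out(deltas=[{"hand": 60,"dp": [0.044,0.15,0],"spin": 0},{"hand": 60,"dp": [0.044,0.24,0],"spin": 0},{"hand": 60,"dp": [0.044,0.24,0.1],"spin": 0},{"hand": 60,"dp": [0.044,0.24,0.25],"spin": 0},{"hand": 60,"dp": [0.044,0.24,0.4],"spin": 0},{"hand": 60,"dp": [0.044,0.24,0.47],"spin": 0},{"hand": 60,"dp": [0.044,0.24,0.5],"spin": 0},{"hand": 60,"dp": [0.044,0.24,0.5],"spin": 0},{"hand": 60,"dp": [0.044,0.24,0.5],"spin": 0},{"hand": 30,"dp": [0.044,0.24,0.5],"spin": 0},{"hand": 30,"dp": [0.044,0.24,0.5],"spin": 0},{"hand": 30,"dp": [0.044,0.24,0.5],"spin": 0},{"hand": 30,"dp": [0.044,0.24,0.5],"spin": 0},{"hand": 30,"dp": [0.044,0.24,0.5],"spin": 0},{"hand": 30,"dp": [0.044,0.24,0.5],"spin": 0}], force=20)

```text
time: 10.25
ee_pos: [0.5324, 0.2614, 0.0058]
eef_rot: [-0.149, 0.989, 0.0, 0.0]
ft_force: [-1.2, 0.7, 3.2]
width: 0.0337
grip_force: 19.9
```

```bash
python3 - <<'E'
from h import *
f=lambda p,z:pix2w('top',((p[0]+.5)/3.3333-.5+120,(p[1]+.5)/3.3333-.5+170),z)
print('h1',loc(f((381,141),0.026)*[1,1,0]),'h2',loc(f((660,174),.026)*[1,1,0]))
s=read_state();R=Ro.from_quat(s['eef_rot']).as_matrix();print('pos',s['ee_pos'],loc(s['ee_pos']*[1,1,0]),'yaw',np.arctan2(R[1,1],R[0,1])-np.pi/2,s['width'])
roll=np.array([.435,.166]);vial=np.array([.417,.085])
def rect(c,yaw,x0,x1,hw):
    u=np.array([np.cos(yaw),np.sin(yaw)]);v=np.array([-u[1],u[0]])
    return np.array([c+a*u+b*v for a in np.linspace(x0,x1,25) for b in np.linspace(-hw,hw,15)])
# clearances for candidate waypoints: local handle x,y and yaw
for x,y,w in[(-.115,.235,.3),(-.14,.21,-.3),(-.15,.19,-.8),(-.145,.15,-1.0),(-.15,.11,-1.0),(-.165,.07,-.8),(-.18,.03,-.45),(-.19,.0,-.124),(-.16,0,-.124),(-.066,0,-.124)]:
    p=wld(x,y);P=np.vstack([rect(p[:2],w,-.009,.111,.017),rect(p[:2],w,-.010,.010,.038)])
    L=np.array([loc(np.r_[q,0]) for q in P])
    m=lambda c,r:np.linalg.norm(P-c,axis=1).min()-r
    g=lambda yc,x0=-.076:np.hypot(np.maximum(x0-L[:,0],0),np.maximum(abs(L[:,1]-yc)-.017,0)).min()
    print((x,y,w),'roll %.3f vial %.3f g1 %.3f g2 %.3f reach %.3f tipx %.3f'%(m(roll,.028),m(vial,.014),g(.08),g(-.08),np.hypot(*p[:2]),L[:,0].max()));go(np.r_[p[:2],s['ee_pos'][2]],w)
E
```

```text
h1 [-0.0662  0.0766] h2 [-0.0673 -0.0833]
pos [0.53237068 0.26142143 0.00584319] [-0.1538  0.2194] yaw 0.29941343273979615 0.03367491257513253
(-0.115, 0.235, 0.3) roll 0.127 vial 0.202 g1 0.104 g2 0.261 reach 0.634 tipx -0.007
dp [-1.673e-01 -6.900e-03  1.000e-04] spin -0.0002
(-0.14, 0.21, -0.3) roll 0.075 vial 0.156 g1 0.077 g2 0.237 reach 0.600 tipx -0.028
dp [-0.0351 -0.057  -0.    ] spin 0.1908
(-0.15, 0.19, -0.8) roll 0.051 vial 0.134 g1 0.010 g2 0.170 reach 0.581 tipx -0.053
dp [ 3.430e-02 -1.135e-01 -1.000e-04] spin 0.35
(-0.145, 0.15, -1.0) roll 0.034 vial 0.104 g1 0.000 g2 0.117 reach 0.566 tipx -0.061
dp [ 8.180e-02 -2.675e-01 -1.000e-04] spin 0.4136
(-0.15, 0.11, -1.0) roll 0.028 vial 0.073 g1 0.010 g2 0.078 reach 0.544 tipx -0.066
dp [ 1.657e-01 -4.052e-01 -2.000e-04] spin 0.4136
(-0.165, 0.07, -0.8) roll 0.046 vial 0.039 g1 0.033 g2 0.052 reach 0.516 tipx -0.068
dp [ 2.862e-01 -5.264e-01 -3.000e-04] spin 0.35
(-0.18, 0.03, -0.45) roll 0.047 vial 0.039 g1 0.048 g2 0.042 reach 0.489 tipx -0.069
dp [ 4.066e-01 -6.476e-01 -4.000e-04] spin 0.2385
(-0.19, 0.0, -0.124) roll 0.056 vial 0.033 g1 0.046 g2 0.046 reach 0.472 tipx -0.079
dp [ 4.924e-01 -7.406e-01 -5.000e-04] spin 0.1348
(-0.16, 0, -0.124) roll 0.073 vial 0.063 g1 0.046 g2 0.046 reach 0.501 tipx -0.049
dp [ 3.830e-01 -7.899e-01 -5.000e-04] spin 0.1348
(-0.066, 0, -0.124) roll 0.151 vial 0.157 g1 0.025 g2 0.025 reach 0.593 tipx 0.045
dp [ 4.020e-02 -9.444e-01 -4.000e-04] spin 0.1348
```

```bash
python3 - <<'E'
from h import *
s=read_state();zz=s['ee_pos'][2]
roll=np.array([.435,.166]);vial=np.array([.417,.085])
def rect(c,yaw,x0,x1,hw):
    u=np.array([np.cos(yaw),np.sin(yaw)]);v=np.array([-u[1],u[0]])
    return np.array([c+a*u+b*v for a in np.linspace(x0,x1,25) for b in np.linspace(-hw,hw,15)])
W=np.array([(-.1538,.2194,.3),(-.165,.205,-.3),(-.17,.165,-.75),(-.165,.11,-.85),(-.175,.07,-.7),(-.185,.03,-.4),(-.195,.002,-.124),(-.066,.002,-.124)])
for a,b in zip(W,W[1:]):
  M=[]
  for t in np.linspace(0,1,9):
    x,y,w=a+t*(b-a)
    p=wld(x,y);P=np.vstack([rect(p[:2],w,-.009,.111,.017),rect(p[:2],w,-.010,.010,.038)])
    L=(P-O[:2])@np.c_[BX[:2],BY[:2]]
    m=lambda c,r:np.linalg.norm(P-c,axis=1).min()-r
    g=lambda yc,x0=-.076:np.hypot(np.maximum(x0-L[:,0],0),np.maximum(abs(L[:,1]-yc)-.017,0)).min()
    M.append([m(roll,.028),m(vial,.014),g(.08),g(-.08)])
  print(b,np.min(M,0).round(3),end=' ');p=wld(b[0],b[1]);go(np.r_[p[:2],zz],b[2])
E
```

```text
[-0.165  0.205 -0.3  ] [0.053 0.14  0.072 0.232] dp [ 0.0643 -0.0341 -0.    ] spin 0.1908
[-0.17   0.165 -0.75 ] [0.019 0.102 0.005 0.15 ] dp [ 1.483e-01 -1.718e-01 -1.000e-04] spin 0.334
[-0.165  0.11  -0.85 ] [0.012 0.062 0.    0.088] dp [ 2.204e-01 -3.805e-01 -2.000e-04] spin 0.3659
[-0.175  0.07  -0.7  ] [0.02  0.031 0.007 0.06 ] dp [ 3.227e-01 -5.100e-01 -3.000e-04] spin 0.3181
[-0.185  0.03  -0.4  ] [0.039 0.028 0.031 0.047] dp [ 4.249e-01 -6.394e-01 -4.000e-04] spin 0.2226
[-0.195  0.002 -0.124] [0.042 0.028 0.044 0.047] dp [ 5.073e-01 -7.251e-01 -5.000e-04] spin 0.1348
[-0.066  0.002 -0.124] [0.052 0.028 0.023 0.027] dp [ 3.690e-02 -9.371e-01 -4.000e-04] spin 0.1348
```

```bash
python3 - <<'E'
from h import *
s=read_state();zz=s['ee_pos'][2]
roll=np.array([.435,.166]);vial=np.array([.417,.085])
def rect(c,yaw,x0,x1,hw):
    u=np.array([np.cos(yaw),np.sin(yaw)]);v=np.array([-u[1],u[0]])
    return np.array([c+a*u+b*v for a in np.linspace(x0,x1,25) for b in np.linspace(-hw,hw,15)])
W=np.array([(-.1538,.2194,.3),(-.158,.215,-.9),(-.158,.185,-1.2),(-.158,.12,-1.2),(-.168,.06,-.9),(-.182,.025,-.5),(-.195,.002,-.124),(-.066,.002,-.124)])
for a,b in zip(W,W[1:]):
  M=[]
  for t in np.linspace(0,1,9):
    x,y,w=a+t*(b-a)
    p=wld(x,y);P=np.vstack([rect(p[:2],w,-.009,.111,.017),rect(p[:2],w,-.010,.010,.034)])
    L=(P-O[:2])@np.c_[BX[:2],BY[:2]]
    m=lambda c,r:np.linalg.norm(P-c,axis=1).min()-r
    g=lambda yc,x0=-.076:np.hypot(np.maximum(x0-L[:,0],0)*-1 if 0 else np.maximum(x0-L[:,0],0),np.maximum(abs(L[:,1]-yc)-.017,0)).min()
    M.append([m(roll,.028),m(vial,.014),g(.08),g(-.08)])
  print(b,np.min(M,0).round(3),end=' ');p=wld(b[0],b[1]);go(np.r_[p[:2],zz],b[2])
E
```

```text
[-0.158  0.215 -0.9  ] [0.068 0.156 0.032 0.189] dp [ 0.0224 -0.0091 -0.    ] spin 0.3818
[-0.158  0.185 -1.2  ] [0.045 0.12  0.012 0.149] dp [ 7.170e-02 -1.185e-01 -1.000e-04] spin 0.4773
[-0.158  0.12  -1.2  ] [0.018 0.077 0.014 0.089] dp [ 1.785e-01 -3.556e-01 -2.000e-04] spin 0.4773
[-0.168  0.06  -0.9  ] [0.018 0.035 0.028 0.041] dp [ 3.136e-01 -5.579e-01 -3.000e-04] spin 0.3818
[-0.182  0.025 -0.5  ] [0.049 0.031 0.05  0.033] dp [ 4.221e-01 -6.626e-01 -4.000e-04] spin 0.2545
[-0.195  0.002 -0.124] [0.051 0.028 0.045 0.033] dp [ 5.073e-01 -7.251e-01 -5.000e-04] spin 0.1348
[-0.066  0.002 -0.124] [0.056 0.028 0.027 0.031] dp [ 3.690e-02 -9.371e-01 -4.000e-04] spin 0.1348
```

Request:
carry_out(deltas=[{"hand": 30,"dp": [0.003,-0.001,0],"spin": 0.045},{"hand": 30,"dp": [0.006,-0.002,0],"spin": 0.09},{"hand": 30,"dp": [0.009,-0.003,0],"spin": 0.135},{"hand": 30,"dp": [0.012,-0.005,0],"spin": 0.18},{"hand": 30,"dp": [0.014,-0.006,0],"spin": 0.225},{"hand": 30,"dp": [0.016,-0.007,0],"spin": 0.27},{"hand": 30,"dp": [0.019,-0.008,0],"spin": 0.315},{"hand": 30,"dp": [0.021,-0.009,0],"spin": 0.36},{"hand": 30,"dp": [0.022,-0.009,0],"spin": 0.382},{"hand": 30,"dp": [0.022,-0.009,0],"spin": 0.382},{"hand": 30,"dp": [0.038,-0.045,0],"spin": 0.414},{"hand": 30,"dp": [0.055,-0.082,0],"spin": 0.446},{"hand": 30,"dp": [0.072,-0.118,0],"spin": 0.477},{"hand": 30,"dp": [0.072,-0.118,0],"spin": 0.477},{"hand": 30,"dp": [0.072,-0.118,0],"spin": 0.477},{"hand": 30,"dp": [0.072,-0.118,0],"spin": 0.477}])

```text
time: 11.85
ee_pos: [0.5241, 0.2264, 0.0058]
eef_rot: [0.563, 0.827, -0.001, 0.0]
ft_force: [-1.1, -5.2, 7.8]
width: 0.0339
grip_force: 19.9
```

```bash
python3 - <<'E'
from h import *
s=read_state();R=Ro.from_quat(s['eef_rot']).as_matrix();print(s['time'],'pos',s['ee_pos'],loc(s['ee_pos']*[1,1,0]),'yaw',np.arctan2(R[1,1],R[0,1])-np.pi/2,s['width'],s['ft_force'],s['joint_positions'].round(2))
for x,y,w in[(-.158,.12,-1.2),(-.168,.06,-.9),(-.182,.025,-.5),(-.195,.002,-.124)]:go(wld(x,y,s['ee_pos'][2]),w)
cv2.imwrite('pics/s1.png',camera('scene')[:,:,::-1])
E
```

```text
11.85 pos [0.52406642 0.22635367 0.00578847] [-0.1577  0.1836] yaw -1.195590858007702 0.03388723809247309 [-1.10972887 -5.22554111  7.76148044] [-0.88  0.47  0.48  1.84 -0.27  0.9   0.1 ]
dp [-0.2227 -0.1226  0.0004] spin 0.0014
dp [-0.4143 -0.2726  0.0007] spin -0.0941
dp [-0.5104 -0.3888  0.0009] spin -0.2214
dp [-0.5662 -0.4785  0.0011] spin -0.3411
```

View pics/s1.png

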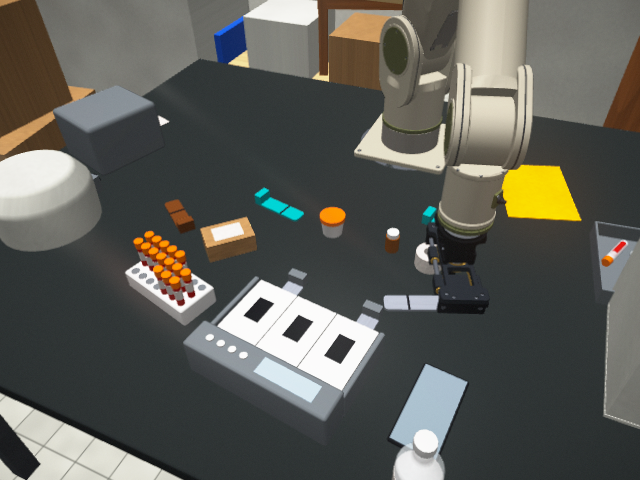

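The gauge turned with the hand. Its tip is at scene pixel (385,302), close to gauge_1's handle at (372,306). I'll check the gap numerically before going on.

```bash
python3 - <<'E'
from h import *
s=read_state();w=-1.1956;u=np.array([np.cos(w),np.sin(w),0]);v=np.array([-u[1],u[0],0]);p=s['ee_pos']*[1,1,0]
for n,a,b in[('tip',.111,0),('tip+',.106,.017),('tip-',.106,-.017),('line',.066,0)]:
    q=p+a*u+b*v+[0,0,.005];print(n,w2pix('scene',q).round(0),loc(q*[1,1,0]))
for y in(.063,.097):print(w2pix('scene',wld(-.075,y,.026)).round(0))
im=cv2.imread('pics/s1.png');crop(im,340,270,120,60,6,'pics/c3.png')
E
```

```text
tip [386. 300.] [-0.1046  0.0862]
tip+ [390. 307.] [-0.0921  0.0987]
tip- [388. 293.] [-0.1219  0.0825]
line [411. 300.] [-0.1261  0.1257]
[368. 298.]
[385. 305.]
```

View pics/c3.png

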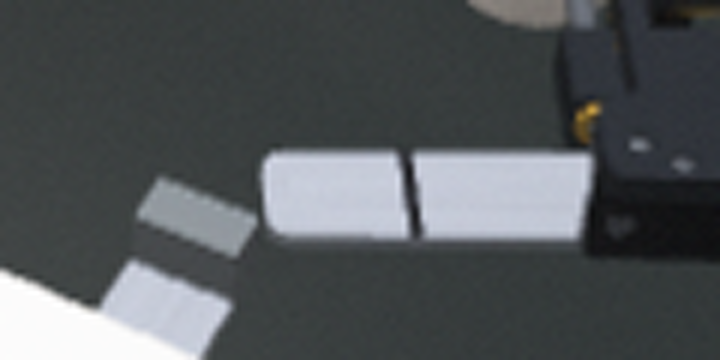

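The gap agrees with the prediction (about 16 mm), so the path continues.

Request:
carry_out(deltas=[{"hand": 30,"dp": [-0.05,-0.028,0],"spin": 0},{"hand": 30,"dp": [-0.11,-0.06,0],"spin": 0},{"hand": 30,"dp": [-0.17,-0.093,0],"spin": 0},{"hand": 30,"dp": [-0.222,-0.122,0],"spin": 0},{"hand": 30,"dp": [-0.27,-0.16,0],"spin": -0.023},{"hand": 30,"dp": [-0.32,-0.198,0],"spin": -0.047},{"hand": 30,"dp": [-0.37,-0.236,0],"spin": -0.07},{"hand": 30,"dp": [-0.414,-0.272,0],"spin": -0.094},{"hand": 30,"dp": [-0.446,-0.31,0],"spin": -0.136},{"hand": 30,"dp": [-0.478,-0.35,0],"spin": -0.178},{"hand": 30,"dp": [-0.51,-0.388,0],"spin": -0.221},{"hand": 30,"dp": [-0.529,-0.418,0],"spin": -0.261},{"hand": 30,"dp": [-0.548,-0.448,0],"spin": -0.301},{"hand": 30,"dp": [-0.566,-0.478,0],"spin": -0.341},{"hand": 30,"dp": [-0.566,-0.478,0],"spin": -0.341},{"hand": 30,"dp": [-0.566,-0.478,0],"spin": -0.341},{"hand": 30,"dp": [-0.566,-0.478,0],"spin": -0.341},{"hand": 30,"dp": [-0.566,-0.478,0],"spin": -0.341}])

```text
time: 13.7
ee_pos: [0.4632, 0.0504, 0.0057]
eef_rot: [0.065, 0.998, -0.001, -0.0]
ft_force: [-3.4, -2.7, 11.8]
width: 0.034
grip_force: 20.0
```

```bash
python3 - <<'E'
from h import *
s=read_state();R=Ro.from_quat(s['eef_rot']).as_matrix();w=np.arctan2(R[1,1],R[0,1])-np.pi/2;print(s['time'],'pos',s['ee_pos'],loc(s['ee_pos']*[1,1,0]),'yaw',w,s['width'],s['ft_force'])
for x in(-.15,-.066):go(wld(x,.002,s['ee_pos'][2]),YAW)
im=camera('scene')[:,:,::-1];crop(im,240,220,200,120,4,'pics/c4.png')
u=np.array([np.cos(w),np.sin(w),0]);v=np.array([-u[1],u[0],0]);p=s['ee_pos']*[1,1,0]
f=lambda q:((w2pix('scene',q)+.5-[240,220])*4-.5).round(0)
for a,b in[(.111,0),(.08,.017),(.08,-.017),(.066,.017),(.066,-.017)]:print(a,b,f(p+a*u+b*v+[0,0,.005]))
for y in(-.041,.039):print(f(wld(0,y,.05)))
E
```

```text
13.7 pos [0.46320903 0.05035652 0.00572553] [-0.1964  0.0014] yaw -0.13021110725239504 0.03395214085598252 [-3.39282541 -2.72865456 11.79590779]
dp [-0.1855  0.0036 -0.0002] spin -0.002
dp [-5.215e-01  5.700e-03 -4.000e-04] spin -0.002
0.111 0 [405. 279.]
0.08 0.017 [467. 251.]
0.08 -0.017 [406. 226.]
0.066 0.017 [481. 233.]
0.066 -0.017 [420. 208.]
[228. 297.]
[386. 367.]
```

View pics/c4.png

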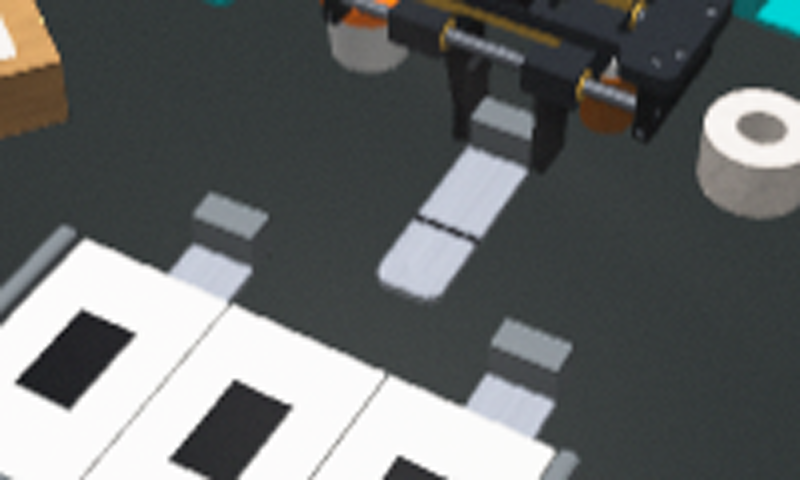

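Gauge_3 is lined up in front of the middle slot, with its line at crop (417,216)–(480,241). It and the bay edges are offset from prediction by nearly the same amount, so the lateral error is under 2 mm. I'll insert slowly.

Request:
carry_out(deltas=[{"hand": 30,"dp": [-0.05,0.002,0],"spin": -0.002},{"hand": 30,"dp": [-0.1,0.003,0],"spin": -0.002},{"hand": 30,"dp": [-0.15,0.004,0],"spin": -0.002},{"hand": 30,"dp": [-0.2,0.004,0],"spin": -0.002},{"hand": 30,"dp": [-0.25,0.005,0],"spin": -0.002},{"hand": 30,"dp": [-0.28,0.005,0],"spin": -0.002},{"hand": 30,"dp": [-0.3,0.005,0],"spin": -0.002},{"hand": 30,"dp": [-0.32,0.005,0],"spin": -0.002},{"hand": 30,"dp": [-0.34,0.005,0],"spin": -0.002},{"hand": 30,"dp": [-0.36,0.005,0],"spin": -0.002},{"hand": 30,"dp": [-0.38,0.005,0],"spin": -0.002},{"hand": 30,"dp": [-0.38,0.005,0],"spin": -0.002}])

```text
time: 14.95
ee_pos: [0.5565, 0.0401, 0.0053]
eef_rot: [0.062, 0.998, -0.0, -0.002]
ft_force: [-5.4, 0.9, 9.4]
width: 0.0338
grip_force: 20.0
```

```bash
python3 - <<'E'
from h import *
s=read_state();print(s['time'],'pos',s['ee_pos'],loc(s['ee_pos']*[1,1,0]),s['width'],s['ft_force'],s['torque'])
go(wld(-.067,.002,s['ee_pos'][2]),YAW)
im=camera('scene')[:,:,::-1];crop(im,240,220,200,120,4,'pics/c5.png')
E
```

```text
14.95 pos [0.55652542 0.04013824 0.00527855] [-0.1025  0.0028] 0.033809673978990346 [-5.36657561  0.93014423  9.39625636] [0.43223108 1.07501817 0.07390081]
dp [-0.142  -0.0032 -0.0005] spin 0.0002
```

Request:
carry_out(deltas=[{"hand": 30,"dp": [-0.03,-0.001,0],"spin": 0},{"hand": 30,"dp": [-0.06,-0.002,0],"spin": 0},{"hand": 30,"dp": [-0.09,-0.003,0],"spin": 0},{"hand": 30,"dp": [-0.12,-0.003,0],"spin": 0},{"hand": 30,"dp": [-0.142,-0.003,0],"spin": 0},{"hand": 30,"dp": [-0.142,-0.003,0],"spin": 0},{"hand": 30,"dp": [-0.142,-0.003,0],"spin": 0},{"hand": 30,"dp": [-0.142,-0.003,0],"spin": 0}])

```text
time: 15.8
ee_pos: [0.5921, 0.0348, 0.0053]
eef_rot: [0.062, 0.998, -0.0, -0.001]
ft_force: [-1.7, 1.5, 6.1]
width: 0.0338
grip_force: 20.0
```

Request:
carry_out(deltas=[{"hand": 54,"dp": [0,0,0],"spin": 0},{"hand": 54,"dp": [0,0,0],"spin": 0},{"hand": 54,"dp": [0,0,0],"spin": 0},{"hand": 54,"dp": [0,0,-0.1],"spin": 0},{"hand": 54,"dp": [0,0,-0.25],"spin": 0},{"hand": 54,"dp": [0,0,-0.45],"spin": 0},{"hand": 54,"dp": [0,0,-0.55],"spin": 0},{"hand": 54,"dp": [0,0.2,-0.55],"spin": 0},{"hand": 54,"dp": [0.1,0.4,-0.55],"spin": 0},{"hand": 54,"dp": [0.2,0.6,-0.55],"spin": 0},{"hand": 54,"dp": [0.2,0.8,-0.55],"spin": 0},{"hand": 54,"dp": [0.2,0.95,-0.55],"spin": 0},{"hand": 54,"dp": [0.2,0.95,-0.55],"spin": 0},{"hand": 54,"dp": [0.2,0.95,-0.55],"spin": 0}])

```text
time: 17.2
ee_pos: [0.572, 0.2791, 0.1423]
eef_rot: [0.06, 0.998, -0.0, -0.0]
ft_force: [1.4, -0.6, -0.7]
width: 0.0538
grip_force: 0.0
```

```bash
python3 - <<'E'
from h import *
s=read_state();print(s['time'],'pos',s['ee_pos'],s['width'],s['ft_force'])
im=camera('top')[:,:,::-1];crop(im,200,160,160,90,5,'pics/c6.png')
E
```

```text
17.2 pos [0.57202147 0.27910736 0.14229799] 0.053765314651257036 [ 1.43655353 -0.63300597 -0.70342291]
```

View pics/c6.png

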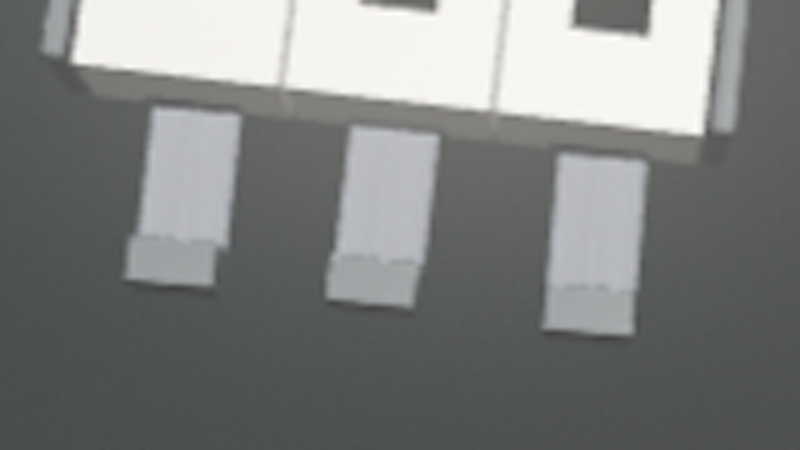

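All three are in, with handle tops centred near (170,261), (371,281) and (588,310) in the crop. I'll work out their local positions and angles.

```bash
python3 - <<'E'
from h import *
f=lambda p,z:loc(pix2w('top',((p[0]+.5)/5-.5+200,(p[1]+.5)/5-.5+160),z)*[1,1,0])
print('front top edge',f((70,65),.05),f((285,89),.05),f((497,111),.05),f((703,136),.05))
for n,C,y in[(1,((128,235),(217,242),(213,287),(124,280)),.08),(3,((330,254),(419,262),(414,308),(326,298)),0),(2,((546,285),(636,292),(632,335),(542,329)),-.08)]:
    P=np.array([f(c,.026) for c in C]);c=P.mean(0);d=P[0]+P[3]-P[1]-P[2];print(n,'handle',c.round(4),'line x',(c[0]+.066).round(4),'dy',(c[1]-y).round(4),'yaw',np.arctan2(-d[0],d[1]).round(3))
E
```

```text
front top edge [-0.0003  0.1205] [-0.0005  0.0392] [ 0.     -0.0405] [-0.0008 -0.1179]
1 handle [-0.066   0.0772] line x -0.0 dy -0.0028 yaw 0.034
3 handle [-0.0648  0.0001] line x 0.0011 dy 0.0001 yaw 0.009
2 handle [-0.067  -0.0828] line x -0.001 dy -0.0028 yaw 0.04
```

```bash
python3 -c "
from bench import *
print(close_job())"
```

```text
the job is handed in; nothing more can be done
None
```

The job is handed in at about 17 s: by the last top picture all three gauge lines lie within about 1 mm of their bay fronts (limit 5 mm), angled at most 0.04 rad off (limit 0.12); no verdict came back.

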